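Snap the cover onto a packing case

TASK

Lay the blue cover on the black packing case, inside its corner guides, and press it down corner by corner, not all at once, until all four orange clips have snapped over its edge and it lies fully home. Let go of it, and leave the silver-lidded jars where they stand.

Things in the scene. Friction and masses are not known exactly. Their poses are not given: they have to be found in the camera images.
- case: black open packing case, 150 x 118 mm, two silver compacts inside, fixed on a 172 x 150 mm plate. Origin: centre of the underside, on the table; z up, x along the long side. Rim 40 mm above the table. Black guides at the cover's corners (1.5 mm play) flare outward 5 mm from 54 to 64 mm height. Four orange clips at x = +-46, y = +-60 mm, tops at 55 mm
- case_seat (a point): centre of the plane of the case's rim, 40 mm above the case's origin, axes as the case. A cover that is home has its origin here (either way round). A cover just laid in the guides rests on the sloping tops of the four clips, about 12 mm higher
- cover: loose blue cover, 150 x 120 x 4 mm, 0.18 kg, right way up on the table. Origin: centre of its underside, z up, x along the long side. On top, in the middle, a white grip rib 70 mm long (x), 18 mm wide, its top 34 mm above the underside; near the corners four white press pads, 26 mm across, tops at 21 mm. Symmetric under a half turn
- cover_grip (a point): on the cover, point to grip in the middle of the rib, 26 mm above the underside; axes as the cover; the fingers close along its y
- press_a (a point): on the cover, centre of the top face of the press pad at the +x +y corner (46 and 34 mm from the middle); a clip stands beside it. Home, it is 21 mm above case_seat; clip not yet snapped: about 33 mm. Pressing here takes about 10 N (up to 20 N) to snap that clip; the cover twists a little, so the others mostly stay up
- press_b (a point): on the cover, centre of the top face of the press pad at the -x +y corner (46 and 34 mm from the middle); a clip stands beside it. Home, it is 21 mm above case_seat; clip not yet snapped: about 33 mm. Pressing here takes about 10 N (up to 20 N) to snap that clip; the cover twists a little, so the others mostly stay up
- press_c (a point): on the cover, centre of the top face of the press pad at the -x -y corner (46 and 34 mm from the middle); a clip stands beside it. Home, it is 21 mm above case_seat; clip not yet snapped: about 33 mm. Pressing here takes about 10 N (up to 20 N) to snap that clip; the cover twists a little, so the others mostly stay up
- press_d (a point): on the cover, centre of the top face of the press pad at the +x -y corner (46 and 34 mm from the middle); a clip stands beside it. Home, it is 21 mm above case_seat; clip not yet snapped: about 33 mm. Pressing here takes about 10 N (up to 20 N) to snap that clip; the cover twists a little, so the others mostly stay up
- clip_a (a joint): orange clip on the case's long side at the case's own +x +y corner: how far (m) it is sprung outward; 0 at rest and when snapped over the cover, 0.003 to 0.007 while the cover's edge pushes it aside
- clip_b (a joint): orange clip on the case's long side at the case's own -x +y corner: how far (m) it is sprung outward; 0 at rest and when snapped over the cover, 0.003 to 0.007 while the cover's edge pushes it aside
- clip_c (a joint): orange clip on the case's long side at the case's own -x -y corner: how far (m) it is sprung outward; 0 at rest and when snapped over the cover, 0.003 to 0.007 while the cover's edge pushes it aside
- clip_d (a joint): orange clip on the case's long side at the case's own +x -y corner: how far (m) it is sprung outward; 0 at rest and when snapped over the cover, 0.003 to 0.007 while the cover's edge pushes it aside
- jar_a: bystander: black jar with a silver domed lid, 74 mm across, 58 mm tall, between or near the case and the cover; origin at the centre of its underside
- jar_b: bystander: black jar with a silver domed lid, 74 mm across, 58 mm tall, beyond them, to the left; origin at the centre of its underside
- jar_c: bystander: black jar with a silver domed lid, 74 mm across, 58 mm tall, beyond them, to the right; origin at the centre of its underside
- jar_d: bystander: black jar with a silver domed lid, 74 mm across, 58 mm tall, at the left of the table; origin at the centre of its underside
Mind the look-alikes: they are no part of the job. What is meant by the cover is not turquoise, and is the larger of those in its own colour.

How it is judged:
On the way:
1. the cover lies in the case's guides with at least one corner pressed down past its clip while at least one other is still up on its clip (not all at once) (horizontal distance between cover and case_seat below 0.012 m and (z of press_a in the frame of case_seat between 0.018 and 0.027 m or z of press_b in the frame of case_seat between 0.018 and 0.027 m or z of press_c in the frame of case_seat between 0.018 and 0.027 m or z of press_d in the frame of case_seat between 0.018 and 0.027 m) and z of any of press_a, press_b, press_c, press_d in the frame of case_seat above 0.029 m), for 0.1 s.
At the end, for the whole second after the job is handed in: The cover lies on the case's rim: every press pad 18 to 23.5 mm above case_seat (home is 21 mm), cover centred within 6 mm and aligned within 0.06 rad (either way round), all four clips back within 1.5 mm of rest, that is snapped over its edge; the cover at rest (horizontal distance between cover and case_seat below 0.006 m and angle between the x axis of cover and the x axis of case, either way round below 0.06 rad and z of press_a in the frame of case_seat between 0.018 and 0.0235 m and z of press_b in the frame of case_seat between 0.018 and 0.0235 m and z of press_c in the frame of case_seat between 0.018 and 0.0235 m and z of press_d in the frame of case_seat between 0.018 and 0.0235 m and value of joint each of clip_a, clip_b, clip_c, clip_d below 0.0015 m and linear speed of cover below 0.02 m/s); the robot touches nothing.
It fails at once if a jar was moved more than 30 mm (jar_a) (distance of jar_a from where it was at the start of the episode above 0.03 m).
It fails at once if a jar was moved more than 30 mm (jar_b) (distance of jar_b from where it was at the start of the episode above 0.03 m).
It fails at once if a jar was moved more than 30 mm (jar_c) (distance of jar_c from where it was at the start of the episode above 0.03 m).
It fails at once if a jar was moved more than 30 mm (jar_d) (distance of jar_d from where it was at the start of the episode above 0.03 m).
It also fails if it takes over 61 s, if anything falls off the work surface, if the arm or the gripper's body presses on something with over 40 N, if the wrist force passes 120 N, or if a joint passes its speed limit or range.

ROBOT

A 6-joint arm with a two-finger parallel gripper is mounted at the origin on the work surface. World frame = base frame: x ahead of the robot, y to its left, z up, the work surface at z = 0. Lengths are in m, angles in rad, forces in N, time in s.
With the tool pointing down it reaches from about 0.35 to 0.975 m from the base axis. Payload 4.9 kg.
Tool frame: the origin (TCP) lies at the very end of the fingers, on their centre line; the grasp point (between the pads) lies 19 mm behind it; z points along the fingers, y is the direction in which the jaws open and shut (so a half turn about z gives the same grasp; the last joint's range is limited). The gripper opens to 85 mm and grips with 20 to 120 N. Pads are 22 mm wide; open, the fingers measure 114 mm over their backs; the gripper's body (76 mm by 85 mm) begins 54 mm behind the grasp point. The pads swing forward as they close: fully open they stand 13 mm farther back than shut.
Start: joints at [-1.327, 0.053, 1.613, -0, 1.476, -0.119], TCP at [0.222, -0.584, 0.231] pointing down, gripper open.
Joint ranges: [-3.01, 3.01], [-1.01, 2.22], [0.06, 2.58], [-1.02, 4.17], [0.09, 2.62], [-3.14, 3.14]. Speed limits (rad/s): [2.57, 2.57, 3.14, 3.14, 3.14, 3.14].

INTERFACE

Orientations are given as a rotation vector (axis times angle).
In Python, from station import ctrl gives the robot as it stands.
- The arm moves only by the tool step_arm, never from a script. Its argument "moves" is a list of rows, each a list of 5 numbers: the opening, from 0 (shut) to 1 (fully open), then the shift along the world's x, y, z in m, then the turn about the world's z in degrees. A call has 1 to 20 rows; each row shifts and turns the pose as measured when the row begins; what a row does not reach is not made up. A row lasts 1/8 s, in which the tool goes at most 62.5 mm and 10.7 degrees, less where a joint would pass 70% of its speed; a pose out of reach is approached as far as the arm can. A call is refused whole if a number of a shift passes 0.0625 or a number of a turn 10.7, either way. A call with a gripper value outside its range is refused whole. The fingers move at their own pace and stop on an object; "newtons" is the grip in N (left out, the last holds). Time passes only in rows, so rows that do not move let the fingers close. It gives the time, the measured TCP pose, the force and the opening at its end, in the units of the state.
- ctrl.get_obs(): the state, without advancing time (a new reading comes with each control period).
- ctrl.get_image(name): name is "scene" or "side" or "wrist"; returns a dict with "color" (400x640x3 uint8, red, green, blue), "camera_matrix" (3x3 intrinsics, pixels), "R" (3x3) and "t" (3): a world point X has camera coordinates R X + t; the wrist camera has in their place "T_tool_cam" (4x4, takes a point from camera to tool coordinates, whose origin is the TCP and whose axes are the flange's). Camera axes: x right, y down, z forward; pixel columns grow to the right and rows downward; lengths in m; the calibration is good to about 2 mm. A picture is of the moment at which its call begins: read the wrist's pose just before it. There is no depth.
- ctrl.finish_job(): hands the job in, once; it reports no verdict.
Trained networks look in a picture, given as the dict that the camera call returned (one of the last four; its "shot" number tells which), for a name from the list of things; names that differ only in an ending like _2 or _b are one class to them, and where a whole thing is asked for, a point or a joint stands for the part that bears it (a point fixed in the world has none). Each returns a list of dicts, best first, with "p" (0 to 1); they miss things now and then, are a little off and sometimes report something else, mostly with a low value. They report only what shows in the picture. A call takes as long as a camera call. They do not tell look-alikes from the thing itself.
- ctrl.spot_in(picture, query): "bbox" ([left, top, right, bottom] in pixels, round what is visible of it).
The state is a dict: "t": time; "q": joint angles; "dq": joint speeds; "effort": joint torques, N m; "tool_pos": TCP position; "tool_rot": TCP orientation; "contact_force": force on the tool from outside, world axes, zero at the start; "wrist_torque": the same for the moment, N m; "opening": finger opening in m.
Only numpy, scipy, OpenCV 4.12 (cv2) and the standard library are available. Lean on these libraries where they do the work, as an engineer would, in place of code of your own. Each camera call takes 0.05 s, during which the arm holds its last target.

## Working session

There is one attempt and no reset: what is moved stays moved. The work goes in short steps, Python scripts to look and compute and a tool call to move; the robot and the scene stay as the last step left them, time stands still between calls to the robot, and variables do not carry over. Pictures are saved under pics/ and viewed, and the job is handed in when it is done.

Besides the shell and the picture viewer there is one more tool, called by a JSON object that holds its "fn" and its "kwargs", one argument or row to a line. step_arm: Moves the arm, as the interface text tells. Its arguments: {"type":"object","properties":{"moves":{"type":"array","items":{"type":"array","items":{"type":"number"}}},"newtons":{"type":"number"}},"required":["moves"]}

```bash
ls; mkdir -p pics; python3 - <<'E'
from station import ctrl
import cv2,numpy as np,pickle
o=ctrl.get_obs();print(o)
for n in ["scene","side","wrist"]:
    im=ctrl.get_image(n);cv2.imwrite(f"pics/{n}0.png",im["color"][:,:,::-1])
    pickle.dump(im,open(f"pics/{n}0.pkl","wb"))
    for q in ["cover","case","jar_a","clip_a"]:
        print(n,q,[( [round(float(v)) for v in d["bbox"]],round(float(d["p"]),2)) for d in ctrl.spot_in(im,q)])
    print({k:(np.round(v,4).tolist() if k not in("color",) else 0) for k,v in im.items()})
E
```

```text
pics
{'t': 0.0, 'q': array([-1.32700085e+00,  5.33765294e-02,  1.61431567e+00, -2.12193251e-05,
        1.47598549e+00, -1.19019491e-01]), 'dq': array([-0.00085991,  0.00093772, -0.00099216,  0.00119717, -0.00024498,
       -0.00071725]), 'effort': array([-3.59214400e-04, -3.93677974e+01, -3.70176172e+01, -1.03614177e-04,
        7.08110645e-03, -5.18696467e-06]), 'tool_pos': array([ 0.22164757, -0.58370475,  0.23003788]), 'tool_rot': array([-3.08799531e+00, -5.66415666e-01,  2.37155550e-04]), 'contact_force': array([-0.31658266,  0.99834219, -0.65913778]), 'wrist_torque': array([0.02577832, 0.0082937 , 0.04912332]), 'opening': 0.08555404733348247}
scene cover [([344, 194, 386, 241], 0.84), ([171, 165, 230, 215], 0.71), ([341, 154, 373, 180], 0.57)]
scene case [([204, 208, 258, 271], 0.67), ([346, 197, 380, 207], 0.32)]
scene jar_a [([238, 298, 271, 330], 0.88), ([431, 185, 455, 209], 0.87), ([330, 270, 359, 297], 0.85), ([287, 203, 312, 225], 0.75)]
scene clip_a []
{'color': 0, 'camera_matrix': [[463.6236, 0.0, 321.8223], [0.0, 463.6236, 210.8902], [0.0, 0.0, 1.0]], 'R': [[0.2978, 0
[... 275 characters left out ...]
46, 172, 272, 192], 0.8), ([298, 137, 319, 157], 0.74), ([336, 191, 361, 214], 0.6)]
side clip_a [([349, 162, 356, 171], 0.41)]
{'color': 0, 'camera_matrix': [[416.8197, 0.0, 317.2794], [0.0, 416.8197, 200.8826], [0.0, 0.0, 1.0]], 'R': [[-0.8083, -0.5888, -0.0017], [-0.337, 0.465, -0.8187], [0.4828, -0.6612, -0.5743]], 't': [0.4639, 0.1824, 0.938], 'shot': 2}
wrist cover [([2, 0, 136, 116], 0.87)]
wrist case []
wrist jar_a []
wrist clip_a []
{'color': 0, 'camera_matrix': [[302.2994, 0.0, 319.3255], [0.0, 302.2994, 199.8893], [0.0, 0.0, 1.0]], 'T_tool_cam': [[-0.0008, -0.9479, -0.3184, 0.0815], [1.0, -0.0007, -0.0003, 0.0009], [0.0, -0.3184, 0.9479, -0.1434], [0.0, 0.0, 0.0, 1.0]], 'shot': 3}
```

View pics/scene0.png

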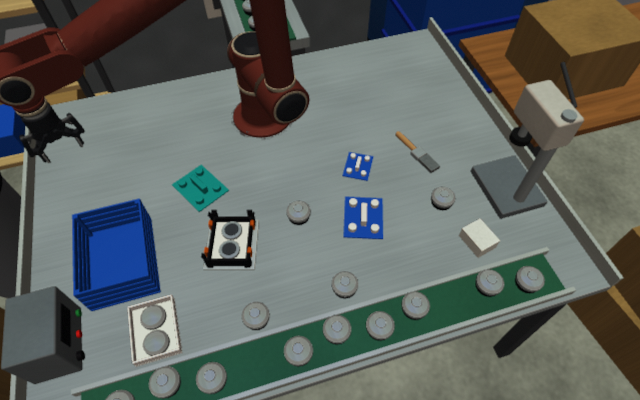

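View pics/side0.png

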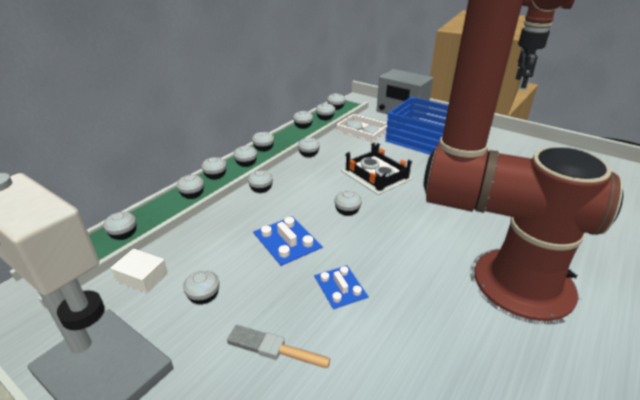

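View pics/wrist0.png

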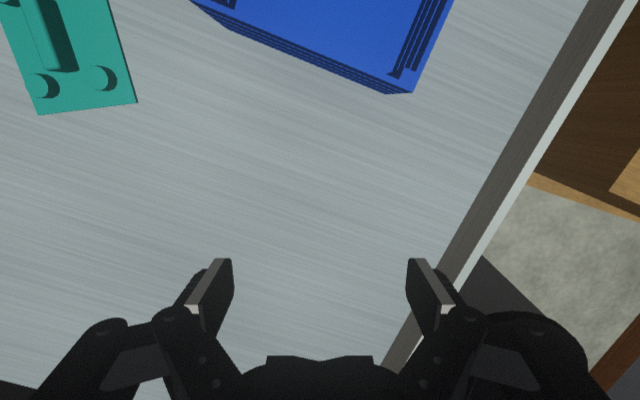

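Scene candidates are the large blue cover at (364,217), the small blue look-alike at (358,166) and the turquoise one at (200,188). By the description it is (364,217); I'll check it in a close crop.

```bash
cat > h.py <<'E'
import numpy as np,cv2,pickle
def ray(im,u,v,z):
    K,R,t=im["camera_matrix"],im["R"],im["t"]
    d=R.T@np.linalg.inv(K)@np.array([u,v,1.]);c=-R.T@t
    return c+d*(z-c[2])/d[2]
def proj(im,P):
    P=np.atleast_2d(P);c=P@im["R"].T+im["t"];p=c@im["camera_matrix"].T
    return p[:,:2]/p[:,2:]
def wristcam(im,o):
    Rt=cv2.Rodrigues(np.array(o["tool_rot"]))[0];T=im["T_tool_cam"]
    Rc=Rt@T[:3,:3];tc=Rt@T[:3,3]+o["tool_pos"]
    d=dict(im);d["R"]=Rc.T;d["t"]=-Rc.T@tc;return d
E
python3 - <<'E'
from h import *
for n,b in [("scene",(325,140,405,250)),("scene",(190,195,275,280)),("side",(235,200,375,310)),("side",(335,135,425,205))]:
    im=pickle.load(open(f"pics/{n}0.pkl","rb"));c=im["color"][b[1]:b[3],b[0]:b[2],::-1]
    cv2.imwrite(f"pics/c_{n}_{b[0]}.png",cv2.resize(c,None,fx=5,fy=5,interpolation=cv2.INTER_CUBIC))
a=[cv2.imread(f"pics/c_{x}.png") for x in("scene_325","scene_190")]
h=max(x.shape[0] for x in a)
m=np.hstack([cv2.copyMakeBorder(x,0,h-x.shape[0],0,0,cv2.BORDER_CONSTANT) for x in a]);print(m.shape)
cv2.imwrite("pics/crops.png",cv2.resize(m,None,fx=.95,fy=.95))
im=pickle.load(open("pics/scene0.pkl","rb"))
hsv=cv2.cvtColor(im["color"],cv2.COLOR_RGB2HSV)
for n in("scene","side"):
    im=pickle.load(open(f"pics/{n}0.pkl","rb"))
    hsv=cv2.cvtColor(im["color"],cv2.COLOR_RGB2HSV)
    m=cv2.inRange(hsv,(105,150,60),(130,255,255))
    cs,_=cv2.findContours(m,cv2.RETR_EXTERNAL,cv2.CHAIN_APPROX_NONE)
    for c in cs:
        if cv2.contourArea(c)<300: continue
        x,y,w,hh=cv2.boundingRect(c)
        if w>100 or x<250: continue
        W=np.array([ray(im,u,v,.004)[:2] for u,v in c[:,0]],np.float32)
        r=cv2.minAreaRect(W);print(n,(x,y,w,hh),r)
    for q,zz in(("jar_a",.03),("case",.04),("cover",.004)):
        for d in ctrl.spot_in(im,q) if 0 else []: pass
im=pickle.load(open("pics/scene0.pkl","rb"))
for nm,(l,t,r,b),z in [("caseplate",(204,208,258,271),.03),("ja",(287,203,312,225),.03),("j",(238,298,271,330),.03),("j",(431,185,455,209),.03),("j",(330,270,359,297),.03)]:
    print(nm,ray(im,(l+r)/2,(t+b)/2,z).round(3))
E
```

```text
(550, 825, 3)
scene (344, 197, 39, 42) ((0.5254745483398438, 0.19936388731002808), (0.11861418187618256, 0.1504240781068802), 69.35660552978516)
scene (343, 152, 30, 29) ((0.3271813988685608, 0.2525021433830261), (0.08278703689575195, 0.10594095289707184), 58.61853790283203)
scene (447, 22, 69, 36) ((-0.19896401464939117, 0.9843543767929077), (0.13143907487392426, 0.3517422080039978), 20.74736785888672)
scene (382, 0, 27, 37) ((-0.41300907731056213, 0.6531789302825928), (0.11123035848140717, 0.23919813334941864), 89.7760238647461)
side (315, 269, 53, 39) ((0.3253554701805115, 0.25475627183914185), (0.08179055154323578, 0.10304810851812363), 58.95121383666992)
side (254, 221, 67, 44) ((0.5231248736381531, 0.20159900188446045), (0.11601132154464722, 0.14640696346759796), 69.28668212890625)
side (386, 97, 62, 57) ((0.5732666850090027, -0.6492353677749634), (0.22533775866031647, 0.5065464377403259), 17.839616775512695)
caseplate [ 0.498 -0.209  0.03 ]
ja [0.472 0.009 0.03 ]
j [ 0.745 -0.193  0.03 ]
j [0.546 0.456 0.03 ]
j [0.733 0.066 0.03 ]
```

View pics/crops.png

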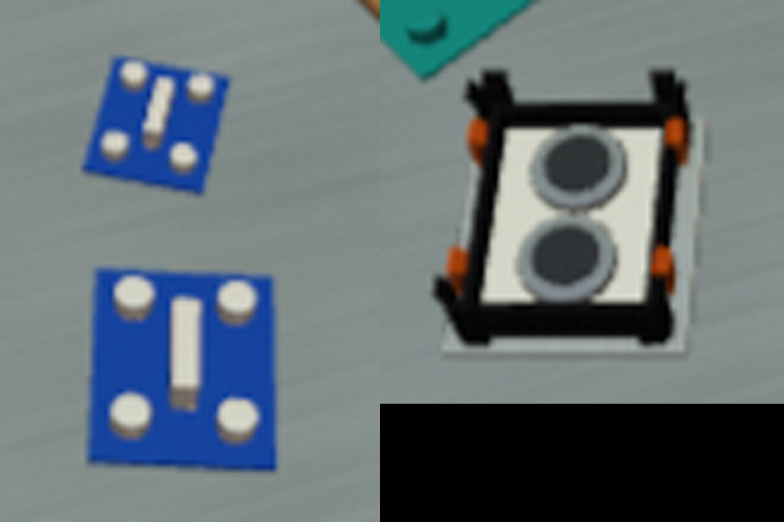

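The crop confirms it. The chosen cover measures about 119x150 mm at (0.524,0.200), long axis near -20.6°, and the small one about 83x106 mm. Now I'll go over the case for a close look on the way.

{"fn": "step_arm", "kwargs": {
  "moves": [
    [1, 0.035, 0.048, 0, -5],
    [1, 0.035, 0.048, 0, -5],
    [1, 0.035, 0.048, 0, -5],
    [1, 0.035, 0.048, 0, -5],
    [1, 0.035, 0.048, 0, -5],
    [1, 0.035, 0.048, 0, -5],
    [1, 0.035, 0.048, 0, -5],
    [1, 0.03, 0.04, 0, -5],
    [1, 0, 0, 0, 0]
  ]
}}

```text
t: 1.88
tool_pos: [0.5028, -0.1965, 0.233]
tool_rot: [3.087, -0.564, 0.007]
contact_force: [-0.4, -1.0, -0.7]
opening: 0.0854
```

```bash
cat >> h.py <<'E'
def shot(n,name):
    from station import ctrl
    o=ctrl.get_obs();im=ctrl.get_image(name)
    if name=="wrist": im=wristcam(im,o)
    cv2.imwrite(f"pics/{n}.png",im["color"][:,:,::-1]);pickle.dump(im,open(f"pics/{n}.pkl","wb"))
    return im,o
def yaw(o):
    R=cv2.Rodrigues(np.array(o["tool_rot"]))[0];return np.degrees(np.arctan2(R[1,0],R[0,0]))
E
python3 - <<'E'
from h import *
im,o=shot("w1","wrist");print(o["t"],o["tool_pos"],yaw(o),o["contact_force"])
E
```

```text
1.875 [ 0.50278688 -0.19651535  0.23300597] -20.716581785945422 [-0.40754462 -1.02248063 -0.73242255]
```

View pics/w1.png

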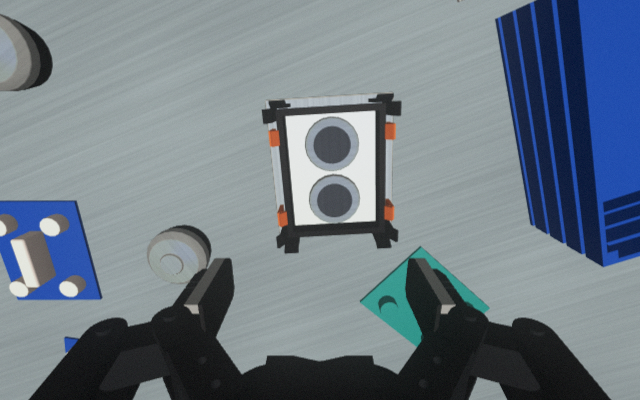

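```bash
cat > fit.py <<'E'
from h import *
from scipy.optimize import least_squares
def clips(im):
    hsv=cv2.cvtColor(im["color"],cv2.COLOR_RGB2HSV)
    m=cv2.inRange(hsv,(3,170,110),(14,255,255))
    n,l,s,c=cv2.connectedComponentsWithStats(m)
    return [(c[i],s[i]) for i in range(1,n) if s[i,4]>8]
def fitcase(im,pts,z,x0):
    M=np.array([[46,60.5],[-46,60.5],[-46,-60.5],[46,-60.5]])/1000
    def f(p,full=False):
        c,s=np.cos(p[2]),np.sin(p[2])
        W=np.c_[M@np.array([[c,s],[-s,c]])+p[:2],np.full(4,z)]
        P=proj(im,W);D=np.linalg.norm(P[:,None]-np.array(pts)[None],axis=2)
        j=D.argmin(1);return (P-np.array(pts)[j]).ravel()
    r=least_squares(f,x0);return r.x,r.fun
def caseW(p,x,y,z):
    c,s=np.cos(p[2]),np.sin(p[2]);return [p[0]+c*x-s*y,p[1]+s*x+c*y,z]
def overlay(im,p,name,b,k):
    a=im["color"][:,:,::-1].copy()
    a=cv2.resize(a[b[1]:b[3],b[0]:b[2]],None,fx=k,fy=k,interpolation=cv2.INTER_CUBIC)
    for (X,Y,z,col) in [(75,59,.04,(0,255,0)),(86,75,.003,(255,0,255))]:
        q=[caseW(p,sx*X/1e3,sy*Y/1e3,z) for sx,sy in((1,1),(-1,1),(-1,-1),(1,-1))]
        P=(proj(im,q)-[b[0],b[1]]+.5)*k
        cv2.polylines(a,[np.int32(P.round())],True,col,1)
    cv2.imwrite(f"pics/{name}.png",a)
E
python3 - <<'E'
from fit import *
im=pickle.load(open("pics/w1.pkl","rb"));C=clips(im)
for c,s in C: print(c.round(1),s)
for z in(.045,.05):
    p,r=fitcase(im,[c for c,s in C],z,[.498,-.205,-.35]);print(z,p.round(4),np.degrees(p[2]),r.round(1))
p,r=fitcase(im,[c for c,s in C],.049,[.498,-.205,-.35])
overlay(im,p,"o1",(250,80,420,265),4)
im2=pickle.load(open("pics/scene0.pkl","rb"));C=clips(im2)
C=[c for c in C if 195<c[0][0]<265 and 200<c[0][1]<270];print([c[0].round(1).tolist() for c in C])
p2,r=fitcase(im2,[c for c,s in C],.049,[.498,-.205,-.35]);print(p2,r.round(1))
E
```

```text
[390.  131.2] [386 124   9  15 123]
[273.7 138.1] [269 131  10  15 123]
[388.5 213.1] [385 207   8  13  96]
[282.3 218.9] [278 213   9  13 100]
0.045 [ 0.4958 -0.2125 -0.3048] -17.465434471535826 [ 2.2  0.7  1.6 -1.2 -1.7 -1.1 -2.1  0.9]
0.05 [ 0.4969 -0.2126 -0.3049] -17.468288179505826 [ 1.3  0.2  0.9 -0.5 -1.  -0.4 -1.3  0.3]
[[209.9, 222.5], [251.5, 222.4], [248.8, 249.4], [205.9, 249.9]]
[ 0.49607985 -0.21060608 -0.29504361] [-0.3  0.1 -0.6 -0.1  0.4  0.1  0.4 -0.1]
```

View pics/o1.png

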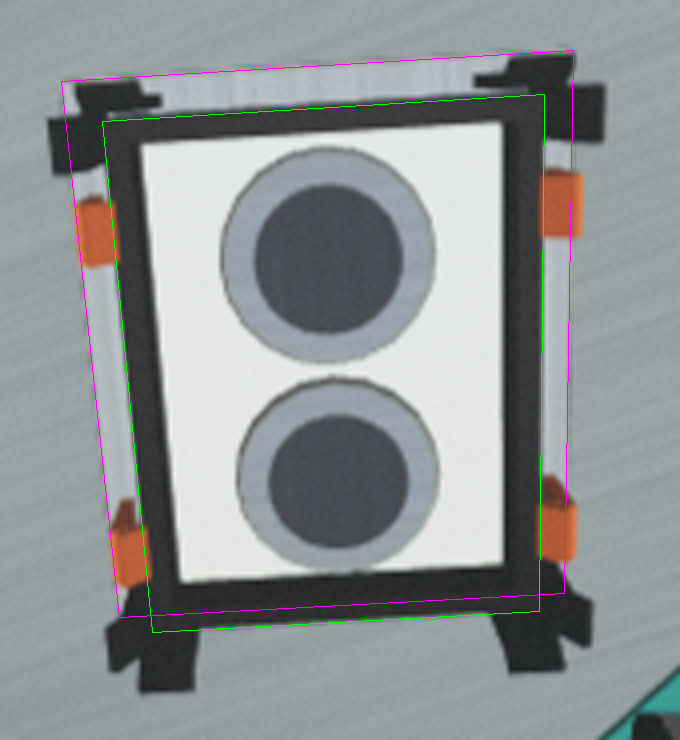

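The overlay fits: the green rim rectangle lies on the black rim and the magenta plate on its edges. Case is at about (0.497,-0.2125), yaw -17.5° (scene camera says (0.496,-0.2106)). Next is the cover, viewed from the same relative tool position.

{"fn": "step_arm", "kwargs": {
  "moves": [
    [1, 0.004, 0.06, 0, 0],
    [1, 0.004, 0.06, 0, 0],
    [1, 0.004, 0.06, 0, 0],
    [1, 0.004, 0.06, 0, 0],
    [1, 0.004, 0.06, 0, 0],
    [1, 0.004, 0.06, 0, 0],
    [1, 0.003, 0.05, 0, 0],
    [1, 0, 0, 0, 0]
  ]
}}

```text
t: 2.92
tool_pos: [0.5286, 0.2117, 0.2342]
tool_rot: [3.078, -0.588, 0.014]
contact_force: [0.3, -0.2, -0.4]
opening: 0.085
```

```bash
cat >> fit.py <<'E'
def blue(im,z=.004,amin=1500,box=None):
    hsv=cv2.cvtColor(im["color"],cv2.COLOR_RGB2HSV)
    m=cv2.inRange(hsv,(105,150,60),(130,255,255))
    cs,_=cv2.findContours(m,cv2.RETR_EXTERNAL,cv2.CHAIN_APPROX_NONE);out=[]
    for c in cs:
        if cv2.contourArea(c)<amin: continue
        W=np.array([ray(im,u,v,z)[:2] for u,v in c[:,0]],np.float32)
        out.append((cv2.boundingRect(c),cv2.minAreaRect(W)))
    return out
E
python3 - <<'E'
from fit import *
im,o=shot("w2","wrist");print(o["t"],o["tool_pos"],yaw(o))
for x in blue(im): print(x)
E
```

```text
2.925 [0.5285937  0.21172634 0.23417912] -21.634852042497144
((310, 269, 70, 68), ((0.32805150747299194, 0.25068479776382446), (0.08424501866102219, 0.10610540211200714), 58.80341720581055))
((279, 105, 100, 118), ((0.5255221724510193, 0.19723358750343323), (0.11910445988178253, 0.1489388346672058), 69.30848693847656))
```

View pics/w2.png

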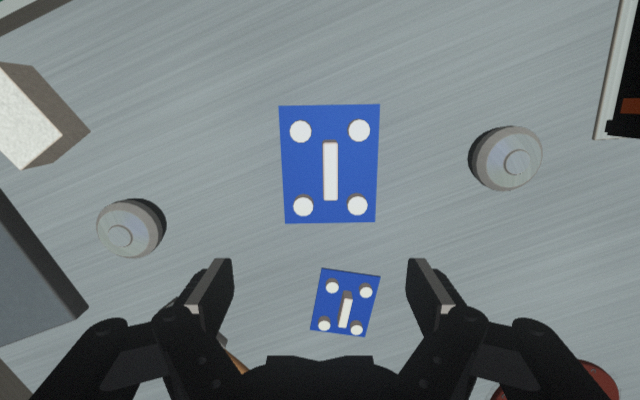

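{"fn": "step_arm", "kwargs": {
  "moves": [
    [1, -0.003, -0.0145, -0.04, 0.9],
    [1, 0, 0, -0.05, 0],
    [1, 0, 0, -0.05, 0],
    [1, 0, 0, -0.04, 0],
    [1, 0, 0, 0, 0],
    [1, 0, 0, 0, 0]
  ]
}}

```text
t: 3.72
tool_pos: [0.5292, 0.1831, 0.054]
tool_rot: [3.077, -0.586, 0.026]
contact_force: [0.6, -0.2, 0.6]
opening: 0.0853
```

```bash
python3 - <<'E'
from fit import *
im,o=shot("w3","wrist");print(o["t"],o["tool_pos"],yaw(o),o["tool_rot"])
for x in blue(im): print(x)
E
```

```text
3.725 [0.52921505 0.18308645 0.05402897] -21.577735222853526 [ 3.07705135 -0.58644263  0.02631532]
((201, 125, 191, 202), ((0.5256333947181702, 0.19763508439064026), (0.12002985924482346, 0.15014737844467163), 69.29740905761719))
```

View pics/w3.png

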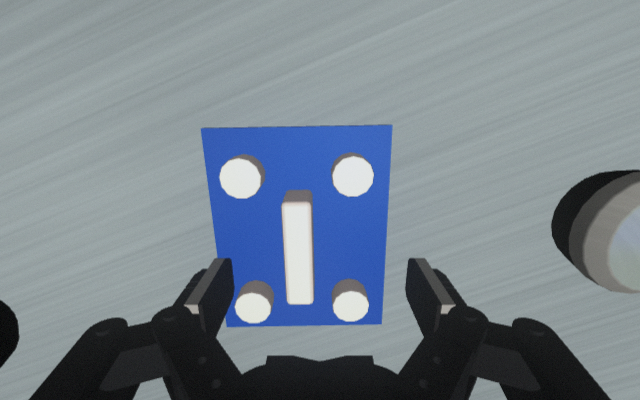

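{"fn": "step_arm", "kwargs": {
  "moves": [
    [1, -0.0035, 0.0145, 0, 0.9],
    [1, 0, 0, 0, 0],
    [1, 0, 0, 0, 0]
  ]
}}

```text
t: 4.15
tool_pos: [0.5284, 0.1995, 0.059]
tool_rot: [3.085, -0.56, 0.038]
contact_force: [0.3, 0.7, 0.9]
opening: 0.0854
```

```bash
python3 - <<'E'
from fit import *
from station import ctrl
o=ctrl.get_obs();print(o["t"],o["tool_pos"],yaw(o),cv2.Rodrigues(o["tool_rot"])[0].round(4))
E
```

```text
4.15 [0.52841818 0.19950876 0.05898387] -20.584680151004815 [[ 0.9359 -0.3516  0.0228]
 [-0.3515 -0.9361 -0.0099]
 [ 0.0249  0.0013 -0.9997]]
```

{"fn": "step_arm", "kwargs": {
  "moves": [
    [1, 0, 0, 0, 0]
  ]
}}

```text
t: 4.28
tool_pos: [0.5286, 0.1998, 0.0595]
tool_rot: [3.086, -0.56, 0.039]
contact_force: [-0.4, 0.3, 1.1]
opening: 0.0853
```

{"fn": "step_arm", "kwargs": {
  "moves": [
    [1, 0, 0, 0, 0],
    [1, 0, 0, 0, 0]
  ]
}}

```text
t: 4.53
tool_pos: [0.5286, 0.1998, 0.0595]
tool_rot: [3.086, -0.559, 0.039]
contact_force: [-0.7, -0.1, 0.5]
opening: 0.0854
```

```bash
python3 - <<'E'
from fit import *
from station import ctrl
o=ctrl.get_obs();print(o["t"],o["tool_pos"],yaw(o),cv2.Rodrigues(o["tool_rot"])[0].round(4),o["q"],o["dq"])
E
```

```text
4.525 [0.52862929 0.19976229 0.05947201] -20.554750754372584 [[ 0.936  -0.3511  0.0235]
 [-0.351  -0.9363 -0.0099]
 [ 0.0255  0.001  -0.9997]] [ 0.23716947  0.06995458  1.89860191 -0.01657181  1.15252602  2.17330253] [-0.00033526  0.0015531   0.0018478  -0.00077539  0.00121969 -0.0002213 ]
```

{"fn": "step_arm", "kwargs": {
  "moves": [
    [1, -0.003, -0.002, -0.02, 0],
    [1, 0, 0, -0.02, 0],
    [1, 0, 0, 0, 0],
    [1, 0, 0, 0, 0]
  ]
}}

```text
t: 5.03
tool_pos: [0.5236, 0.1968, 0.0151]
tool_rot: [3.084, -0.56, 0.034]
contact_force: [-1.1, 0.6, -0.0]
opening: 0.0853
```

```bash
python3 - <<'E'
from fit import *
from station import ctrl
o=ctrl.get_obs();print(o["t"],o["tool_pos"],yaw(o),cv2.Rodrigues(o["tool_rot"])[0][:,2].round(4))
E
```

```text
5.025 [0.52364181 0.19681258 0.01514553] -20.579971511098027 [ 0.0203 -0.0108 -0.9997]
```

{"fn": "step_arm", "kwargs": {
  "moves": [
    [1, 0.002, 0.001, -0.006, 0],
    [1, 0, 0, 0, 0],
    [0, 0, 0, 0, 0],
    [0, 0, 0, 0, 0],
    [0, 0, 0, 0, 0],
    [0, 0, 0, 0, 0],
    [0, 0, 0, 0, 0]
  ],
  "newtons": 60
}}

```text
t: 5.9
tool_pos: [0.5272, 0.1981, 0.0107]
tool_rot: [3.085, -0.56, 0.039]
contact_force: [-0.2, 0.5, -1.9]
opening: 0.0168
```

```bash
python3 - <<'E'
from fit import *
im,o=shot("w4","wrist")
print(o["t"],o["tool_pos"],yaw(o),cv2.Rodrigues(o["tool_rot"])[0][:,2].round(4),o["opening"],o["contact_force"])
E
```

```text
5.9 [0.52715218 0.19814643 0.01072575] -20.575348183490085 [ 0.0235 -0.0102 -0.9997] 0.01683703721092033 [-0.18654867  0.46309965 -1.85132943]
```

View pics/w4.png

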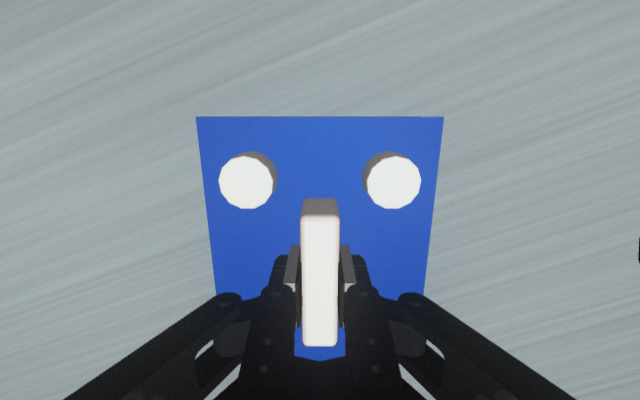

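{"fn": "step_arm", "kwargs": {
  "moves": [
    [0, 0, 0, 0.03, 0],
    [0, 0, 0, 0.05, 0],
    [0, 0, 0, 0.03, 0],
    [0, -0.002, -0.03, 0, 0],
    [0, -0.004, -0.05, 0, 0.5],
    [0, -0.004, -0.05, 0, 0.5],
    [0, -0.004, -0.05, 0, 0.5],
    [0, -0.004, -0.05, 0, 0.5],
    [0, -0.004, -0.05, 0, 0.5],
    [0, -0.004, -0.05, 0, 0.5],
    [0, -0.002, -0.03, 0, 0],
    [0, 0, -0.02, 0, 0],
    [0, 0, 0, 0, 0],
    [0, 0, 0, 0, 0]
  ]
}}

```text
t: 7.7
tool_pos: [0.4899, -0.1923, 0.1168]
tool_rot: [3.1, -0.474, 0.023]
contact_force: [1.1, -0.1, -1.4]
opening: 0.017
```

```bash
python3 - <<'E'
from fit import *
im,o=shot("w5","wrist")
print(o["t"],o["tool_pos"],yaw(o),cv2.Rodrigues(o["tool_rot"])[0].round(4),o["opening"],o["contact_force"])
im,o=shot("s5","scene")
b=(170,140,300,280);a=im["color"][b[1]:b[3],b[0]:b[2],::-1]
cv2.imwrite("pics/s5c.png",cv2.resize(a,None,fx=4,fy=4,interpolation=cv2.INTER_CUBIC))
E
```

```text
7.7 [ 0.48994099 -0.19226931  0.1167726 ] -17.380661185080942 [[ 0.9542 -0.2988  0.0138]
 [-0.2987 -0.9543 -0.0076]
 [ 0.0155  0.0031 -0.9999]] 0.01700846792404144 [ 1.06522881 -0.10922469 -1.4320735 ]
```

View pics/w5.png

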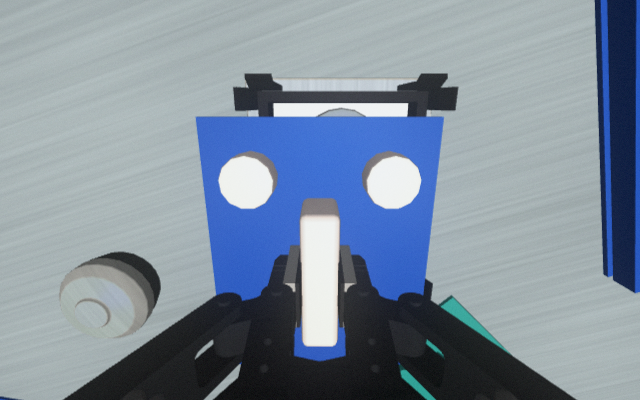

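View pics/s5c.png

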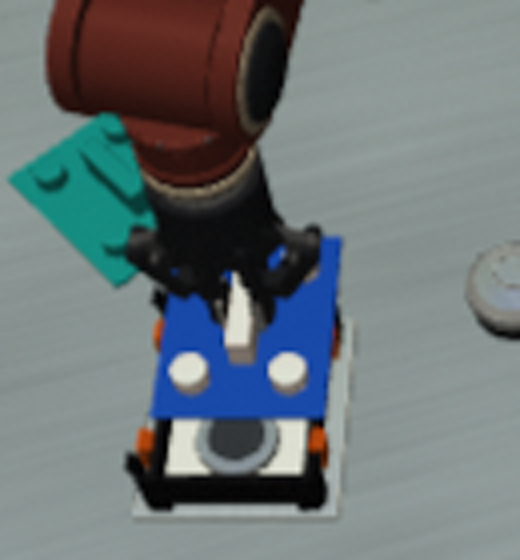

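```bash
python3 - <<'E'
from fit import *
im=pickle.load(open("pics/w5.pkl","rb"))
o=dict(p=np.array([.48994,-.19227,.11677]),y=np.radians(-17.38))
zt=.11677-.01072+.004-.0007
A=[ray(im,u,v,zt) for u,v in((196,117),(443.5,117))]
print(A,np.linalg.norm(A[0]-A[1]))
m=(A[0]+A[1])/2;d=np.array([np.cos(o["y"]),np.sin(o["y"])]);cc=m[:2]-.075*d
print("edge yaw",np.degrees(np.arctan2(*(A[0]-A[1])[[1,0]]))-90,"cover",cc,"rel",cc-o["p"][:2])
overlay(im,[.4967,-.2125,-.3048],"o5",(220,60,480,135),3)
E
```

```text
[array([ 0.5778253 , -0.15810916,  0.10935   ]), array([ 0.54181849, -0.27274612,  0.10935   ])] 0.12015873572114474
edge yaw -17.43720659492307 cover [ 0.48824605 -0.19302457] rel [-0.00169395 -0.00075457]
```

View pics/o5.png

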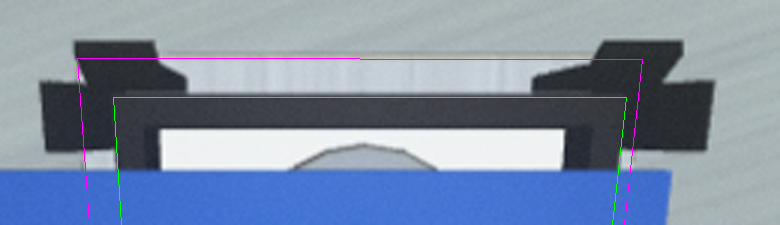

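{"fn": "step_arm", "kwargs": {
  "moves": [
    [0, 0.0085, -0.0195, 0, 0],
    [0, 0, 0, 0, 0],
    [0, 0, 0, 0, 0]
  ]
}}

```text
t: 8.18
tool_pos: [0.4997, -0.2116, 0.117]
tool_rot: [3.101, -0.469, 0.024]
contact_force: [0.3, -1.0, -2.1]
opening: 0.0167
```

```bash
cat > st.py <<'E'
from fit import *
def cover_rel(im,o,grip=.01072):
    R=cv2.Rodrigues(o["tool_rot"])[0]
    # find far corners of blue along tool +x : intersect mask
    hsv=cv2.cvtColor(im["color"],cv2.COLOR_RGB2HSV);m=cv2.inRange(hsv,(105,130,60),(130,255,255))
    m[:, :150]=0;m[:,500:]=0
    r=np.array([np.argmax(m[:,c]>0) for c in range(210,430)])
    return np.median(r),np.where(m[int(np.median(r))+2])[0][[0,-1]]
if __name__=="__main__":
    import sys
    im,o=shot(sys.argv[1],"wrist");print(o["t"],o["tool_pos"].round(4),yaw(o).round(2),cv2.Rodrigues(o["tool_rot"])[0][2].round(4),o["opening"],o["contact_force"].round(1),o["wrist_torque"].round(2))
    print(cover_rel(im,o))
    R=cv2.Rodrigues(o["tool_rot"])[0];y=np.radians(yaw(o))
    cov=o["tool_pos"][:2]+np.array([[np.cos(y),-np.sin(y)],[np.sin(y),np.cos(y)]])@np.array([-0.0014,-0.0012])
    print("cover",cov,"case .4967 -.2125 -17.47 delta",np.array([.4967,-.2125])-cov)
E
python3 st.py w6
```

```text
8.175 [ 0.4997 -0.2116  0.117 ] -17.2 [ 0.0161  0.0033 -0.9999] 0.01673940343538003 [ 0.3 -1.  -2.1] [ 0.04  0.04 -0.04]
(np.float64(116.0), array([196, 443]))
cover [ 0.49801744 -0.21230692] case .4967 -.2125 -17.47 delta [-0.00131744 -0.00019308]
```

{"fn": "step_arm", "kwargs": {
  "moves": [
    [0, -0.001, 0, -0.015, -0.3],
    [0, 0, 0, -0.015, 0],
    [0, 0, 0, 0, 0],
    [0, 0, 0, 0, 0]
  ]
}}

```text
t: 8.72
tool_pos: [0.4977, -0.2106, 0.0836]
tool_rot: [3.1, -0.477, 0.021]
contact_force: [0.6, -0.6, -1.6]
opening: 0.017
```

```bash
python3 st.py w7
```

```text
8.725 [ 0.4977 -0.2106  0.0836] -17.49 [ 0.014   0.0028 -0.9999] 0.01704018412723695 [ 0.6 -0.6 -1.6] [ 0.03  0.05 -0.  ]
(np.float64(116.0), array([195, 443]))
cover [ 0.49597937 -0.21136399] case .4967 -.2125 -17.47 delta [ 0.00072063 -0.00113601]
```

View pics/w7.png

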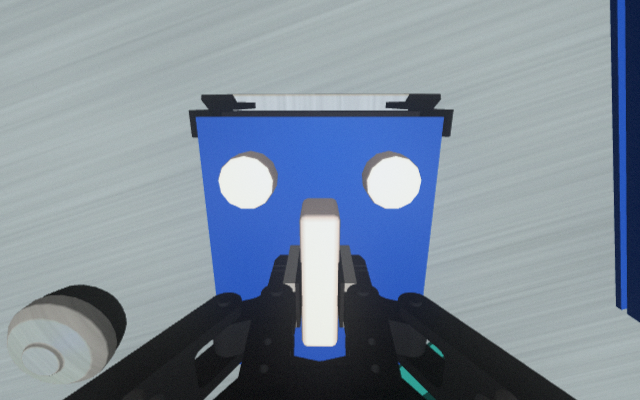

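{"fn": "step_arm", "kwargs": {
  "moves": [
    [0, 0.001, -0.001, -0.008, 0],
    [0, 0, 0, -0.004, 0],
    [0, 0, 0, 0, 0]
  ]
}}

```text
t: 9.15
tool_pos: [0.4991, -0.2119, 0.0714]
tool_rot: [3.1, -0.477, 0.023]
contact_force: [0.2, -0.5, -1.5]
opening: 0.0168
```

```bash
python3 st.py w8
```

```text
9.15 [ 0.4991 -0.2119  0.0714] -17.49 [ 0.0151  0.0031 -0.9999] 0.01679494050731196 [ 0.2 -0.5 -1.5] [0.03 0.05 0.03]
(np.float64(116.0), array([195, 443]))
cover [ 0.49737999 -0.21265078] case .4967 -.2125 -17.47 delta [-0.00067999  0.00015078]
```

{"fn": "step_arm", "kwargs": {
  "moves": [
    [0, -0.0005, 0, -0.005, 0],
    [0, 0, 0, -0.003, 0],
    [0, 0, 0, 0, 0]
  ]
}}

```text
t: 9.57
tool_pos: [0.4988, -0.2121, 0.0634]
tool_rot: [3.099, -0.477, 0.024]
contact_force: [0.2, -0.8, -1.3]
opening: 0.0168
```

```bash
python3 st.py w9
```

```text
9.575 [ 0.4988 -0.2121  0.0634] -17.49 [ 0.0159  0.0033 -0.9999] 0.016752036150028946 [ 0.2 -0.8 -1.3] [-0.    0.03 -0.02]
(np.float64(116.0), array([195, 443]))
cover [ 0.49711747 -0.21280793] case .4967 -.2125 -17.47 delta [-0.00041747  0.00030793]
```

View pics/w9.png

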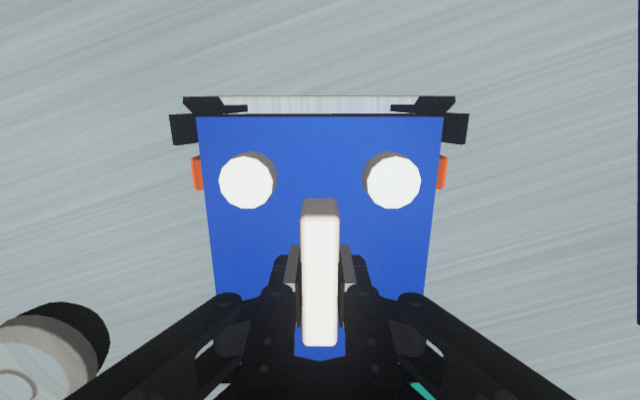

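{"fn": "step_arm", "kwargs": {
  "moves": [
    [0, 0, 0, -0.001, 0],
    [0, 0, 0, 0, 0],
    [0.6, 0, 0, 0, 0],
    [0.6, 0, 0, 0, 0],
    [0.6, 0, 0, 0, 0],
    [0.6, 0, 0, 0.03, 0],
    [0.6, 0, 0, 0.04, 0],
    [0.6, 0, 0, 0.05, 0],
    [0.6, 0, 0, 0.05, 0],
    [0, 0, 0, 0, 0],
    [0, 0, 0, 0, 0]
  ]
}}

```text
t: 11.0
tool_pos: [0.4984, -0.2119, 0.2385]
tool_rot: [3.099, -0.477, 0.026]
contact_force: [0.6, 0.1, -0.4]
opening: 0.0155
```

```bash
python3 - <<'E'
from fit import *
im,o=shot("w10","wrist");print(o["t"],o["tool_pos"],yaw(o),cv2.Rodrigues(o["tool_rot"])[0][2].round(4),o["opening"],o["contact_force"])
for x in blue(im,z=.056): print(x)
E
```

```text
11.0 [ 0.49836513 -0.21185313  0.23845415] -17.4972491311266 [ 0.0175  0.0037 -0.9998] 0.01549077751485228 [ 0.59625924  0.06825957 -0.44993325]
((262, 109, 115, 133), ((0.4978320896625519, -0.2131490558385849), (0.12049295753240585, 0.1501081883907318), 72.34220886230469))
((484, 0, 156, 279), ((0.4367324113845825, -0.48063594102859497), (0.3118320405483246, 0.14550893008708954), 0.2168351113796234))
```

View pics/w10.png

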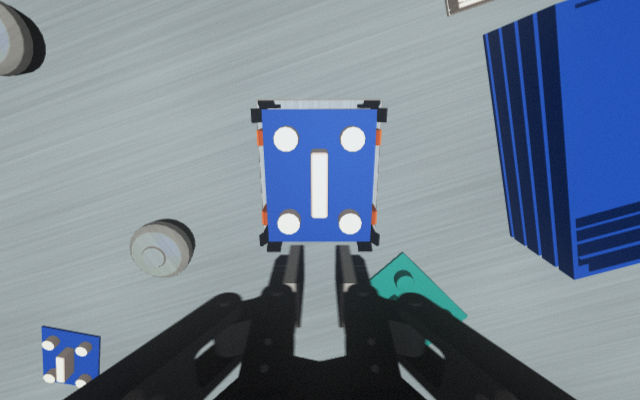

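Cover lies in the guides at (0.4978,-0.2131), yaw -17.6°, resting on the clips. Now to pad a, about (0.552,-0.1946), with the fingers shut.

{"fn": "step_arm", "kwargs": {
  "moves": [
    [0, 0.027, 0.009, -0.03, 0],
    [0, 0.0265, 0.008, -0.03, 0],
    [0, 0, 0, -0.04, 0],
    [0, 0, 0, -0.03, 0],
    [0, 0, 0, 0, 0],
    [0, 0, 0, 0, 0]
  ]
}}

```text
t: 11.8
tool_pos: [0.5494, -0.1925, 0.0976]
tool_rot: [3.102, -0.478, 0.01]
contact_force: [-0.1, -0.4, 0.4]
opening: -0.0002
```

```bash
python3 - <<'E'
from fit import *
im,o=shot("w11","wrist");print(o["t"],o["tool_pos"],yaw(o),cv2.Rodrigues(o["tool_rot"])[0][2].round(4),o["opening"],o["contact_force"])
E
```

```text
11.8 [ 0.54944222 -0.19245743  0.09755442] -17.525729385262593 [ 0.0069  0.0024 -1.    ] -0.00017118274285926656 [-0.0682329  -0.43484268  0.41833181]
```

View pics/w11.png

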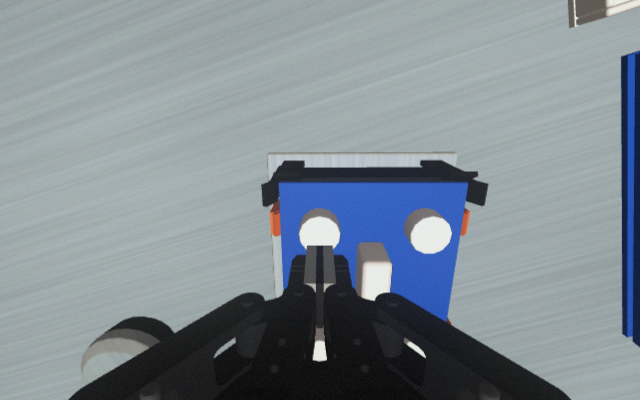

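{"fn": "step_arm", "kwargs": {
  "moves": [
    [0, 0.0025, -0.002, -0.01, 0],
    [0, 0, 0, -0.008, 0],
    [0, 0, 0, -0.002, 0],
    [0, 0, 0, -0.002, 0]
  ]
}}

```text
t: 12.35
tool_pos: [0.5539, -0.1957, 0.0777]
tool_rot: [3.1, -0.479, 0.019]
contact_force: [-0.0, -0.0, -0.6]
opening: -0.0001
```

{"fn": "step_arm", "kwargs": {
  "moves": [
    [0, 0, 0, -0.003, 0],
    [0, 0, 0, -0.003, 0]
  ]
}}

```text
t: 12.6
tool_pos: [0.5542, -0.196, 0.0721]
tool_rot: [3.099, -0.478, 0.02]
contact_force: [-0.7, -0.3, 6.4]
opening: 0.0
```

{"fn": "step_arm", "kwargs": {
  "moves": [
    [0, 0, 0, -0.003, 0],
    [0, 0, 0, -0.003, 0]
  ]
}}

```text
t: 12.85
tool_pos: [0.5552, -0.1968, 0.0701]
tool_rot: [3.098, -0.478, 0.021]
contact_force: [-9.6, 3.1, 17.1]
opening: -0.0002
```

{"fn": "step_arm", "kwargs": {
  "moves": [
    [0, -0.0005, 0.0005, -0.004, 0],
    [0, -0.0005, 0.0005, -0.005, 0]
  ]
}}

```text
t: 13.1
tool_pos: [0.5557, -0.1968, 0.0659]
tool_rot: [3.096, -0.477, 0.025]
contact_force: [-0.4, 1.2, 0.1]
opening: -0.0001
```

{"fn": "step_arm", "kwargs": {
  "moves": [
    [0, -0.002, 0.001, -0.003, 0],
    [0, 0, 0, -0.002, 0]
  ]
}}

```text
t: 13.35
tool_pos: [0.5551, -0.1965, 0.0643]
tool_rot: [3.095, -0.476, 0.028]
contact_force: [-7.2, 3.9, 14.6]
opening: 0.0
```

```bash
python3 - <<'E'
from fit import *
im,o=shot("w12","wrist");print(o["t"],o["tool_pos"],yaw(o),o["contact_force"])
E
```

```text
13.35 [ 0.55505012 -0.19647647  0.06430026] -17.49573218078151 [-7.191719    3.87064036 14.64336517]
```

View pics/w12.png

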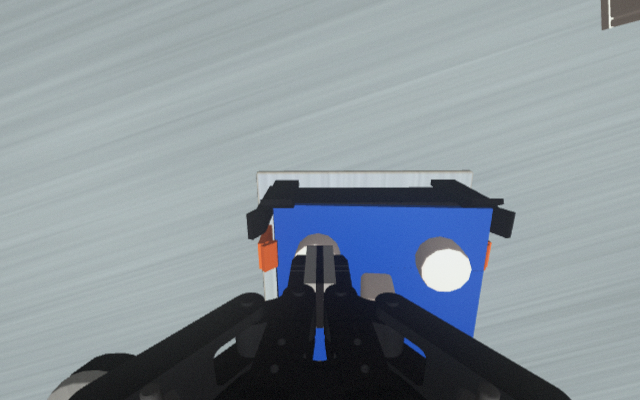

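{"fn": "step_arm", "kwargs": {
  "moves": [
    [0, -0.001, 0.001, -0.004, 0],
    [0, -0.001, 0.001, -0.004, 0]
  ]
}}

```text
t: 13.65
tool_pos: [0.555, -0.1965, 0.0641]
tool_rot: [3.092, -0.475, 0.032]
contact_force: [-9.5, 2.1, 21.7]
opening: -0.0002
```

{"fn": "step_arm", "kwargs": {
  "moves": [
    [0, 0, 0, -0.003, 0],
    [0, 0, 0, -0.003, 0]
  ]
}}

```text
t: 13.9
tool_pos: [0.5552, -0.1965, 0.0642]
tool_rot: [3.092, -0.474, 0.027]
contact_force: [-9.5, 4.8, 18.4]
opening: -0.0001
```

{"fn": "step_arm", "kwargs": {
  "moves": [
    [0, 0, 0, 0.03, 0],
    [0, -0.01, 0, 0.05, 0],
    [0, -0.02, -0.01, 0.05, 0],
    [0, -0.02, -0.01, 0.04, 0],
    [0, 0, 0, 0, 0],
    [0, 0, 0, 0, 0]
  ]
}}

```text
t: 14.65
tool_pos: [0.5013, -0.2155, 0.2346]
tool_rot: [3.093, -0.473, 0.019]
contact_force: [0.1, -0.4, -1.2]
opening: -0.0
```

```bash
cat > look.py <<'E'
import sys
from fit import *
n=sys.argv[1]
im,o=shot("w"+n,"wrist");print(o["t"],o["tool_pos"].round(4),yaw(o).round(2),cv2.Rodrigues(o["tool_rot"])[0][2].round(4),o["contact_force"].round(1))
hsv=cv2.cvtColor(im["color"],cv2.COLOR_RGB2HSV)
for c,s in clips(im): print("clip",c.round(1),s)
for x in blue(im,z=.05): print(x)
a=im["color"][60:290,220:420,::-1]
s,_=shot("d"+n,"side");b=s["color"][125:210,325:425,::-1]
a=cv2.resize(a,None,fx=2.5,fy=2.5,interpolation=cv2.INTER_CUBIC);b=cv2.resize(b,None,fx=3,fy=3,interpolation=cv2.INTER_CUBIC)
h=max(a.shape[0],b.shape[0]);f=lambda x:cv2.copyMakeBorder(x,0,h-x.shape[0],0,0,cv2.BORDER_CONSTANT)
cv2.imwrite(f"pics/l{n}.png",np.hstack([f(a),f(b)]))
E
python3 look.py 13
```

```text
14.65 [ 0.5013 -0.2155  0.2346] -17.39 [ 0.0141  0.0102 -0.9998] [ 0.1 -0.4 -1.2]
clip [256.6 141.4] [253 135   9  14  44]
clip [262.5 221.9] [259 216   8  13  73]
clip [370.9 223.8] [370 220   3   8   9]
((260, 113, 115, 133), ((0.49515634775161743, -0.21460044384002686), (0.1200297549366951, 0.15308746695518494), 72.75016784667969))
((482, 0, 158, 284), ((0.4325101375579834, -0.4865407347679138), (0.31888502836227417, 0.1515609472990036), 0.6125840544700623))
```

View pics/l13.png

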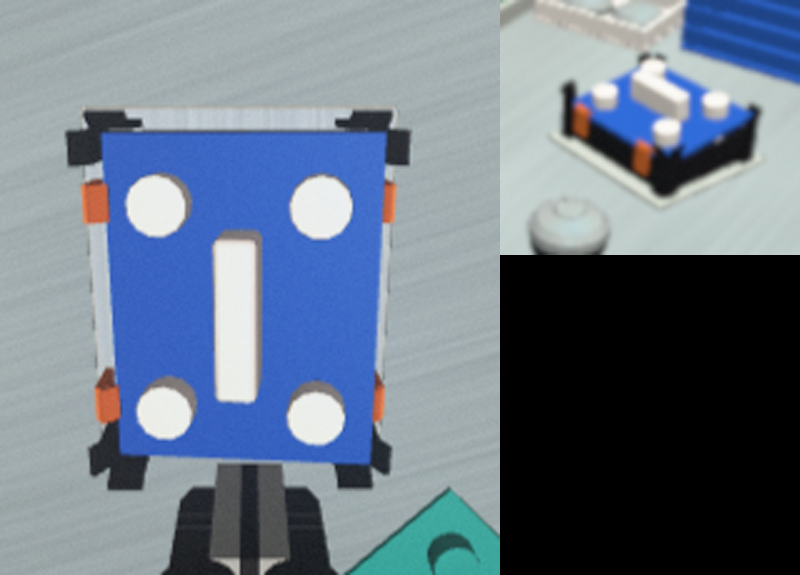

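```bash
cat > pnp.py <<'E'
import sys
from fit import *
from scipy.spatial.transform import Rotation as Rn
def pads(im,p,z=.07):
    hsv=cv2.cvtColor(im["color"],cv2.COLOR_RGB2HSV);m=cv2.inRange(hsv,(0,0,205),(180,40,255))
    n,l,s,c=cv2.connectedComponentsWithStats(m);out=[]
    return m,n,l,s,c
def corners(im,guess):
    hsv=cv2.cvtColor(im["color"],cv2.COLOR_RGB2HSV);m=cv2.inRange(hsv,(105,130,50),(130,255,255))
    g=proj(im,[guess])[0]
    n,l,s,c=cv2.connectedComponentsWithStats(m)
    i=1+np.argmin([np.linalg.norm(x-g)+(1e4 if a[4]<400 else 0) for x,a in zip(c[1:],s[1:])])
    return s[i]
OBJ=np.array([[46,34,21],[-46,34,21],[-46,-34,21],[46,-34,21]])/1e3
def run(im,G=(.4967,-.2125,-.3048)):
    m,n,l,s,c=pads(im,G)
    P0=proj(im,[caseW(G,x,y,.067) for x,y,_ in OBJ])
    U=[]
    for g in P0:
        d=[np.linalg.norm(c[i]-g)+(1e3 if not 40<s[i,4]<900 else 0) for i in range(1,n)]
        i=1+int(np.argmin(d));
        cs,_=cv2.findContours((l==i).astype(np.uint8),cv2.RETR_EXTERNAL,cv2.CHAIN_APPROX_NONE)
        e=cv2.fitEllipse(cs[0]);U.append(c[i]);print(g.round(1),c[i].round(2),s[i,4],np.round(e[0],1),np.round(e[1],1))
    return np.array(U)
def fit(ims):
    obs=[(im,run(im)) for im in ims]
    def W(p):
        R=Rn.from_euler("ZYX",[p[3],p[4],p[5]]).as_matrix();return OBJ@R.T+p[:3]
    def f(p):
        r=np.concatenate([(proj(im,W(p))-U).ravel() for im,U in obs]);return np.r_[r, (p[:2]-[.4967,-.2125])/.02*.0]
    r=least_squares(f,[.497,-.2125,.05,-.305,0,0],x_scale=[.01,.01,.01,.05,.05,.05])
    print("rms",np.sqrt(np.mean(r.fun**2)),"pose",r.x.round(4));w=W(r.x);print("pad z above seat mm a,b,c,d",((w[:,2]-.04)*1e3).round(1))
    return r.x
if __name__=="__main__":
    for n in sys.argv[1:]:
        fit([pickle.load(open(f"pics/{n}.pkl","rb"))])
E
python3 pnp.py w10 w13
```

```text
[285.9 139.8] [285.31 138.86] 466 [285.3 138.9] [23.1 23.9]
[288.7 222.8] [288.24 223.45] 355 [288.3 223.5] [19.5 21.3]
[349.2 222.6] [349.82 223.42] 354 [349.8 223.4] [19.4 21.4]
[351.8 139.7] [352.62 138.89] 471 [352.6 138.9] [23.2 24. ]
rms 0.01768941466691203 pose [ 0.4982 -0.2131  0.0523 -0.306  -0.0034 -0.004 ]
pad z above seat mm a,b,c,d [33.3 33.  33.2 33.5]
[282.  143.5] [281.8  142.13] 438 [281.8 142.1] [22.1 23.5]
[285.1 226.8] [285.12 224.81] 339 [285.1 224.8] [18.9 20.9]
[346.1 226.6] [345.9  227.01] 358 [345.9 227. ] [19.6 21.5]
[348.5 143.5] [348.05 142.59] 466 [348.1 142.6] [23.4 23.6]
rms 0.03340430184143447 pose [ 0.4973 -0.2145  0.0466 -0.3011  0.0013 -0.1096]
pad z above seat mm a,b,c,d [23.7 23.9 31.3 31.2]
```

Pose fit from the pads: before the press all four stood at about 33 mm; now a and b are at about 23.8 mm and c and d at 31.3 mm, so the whole +y side went down. Next pad d at (0.532,-0.258).

{"fn": "step_arm", "kwargs": {
  "moves": [
    [0, 0.015, -0.021, -0.03, 0],
    [0, 0.0145, -0.021, -0.03, 0],
    [0, 0, 0, -0.04, 0],
    [0, 0, 0, -0.03, 0],
    [0, 0, 0, 0, 0],
    [0, 0, 0, 0, 0]
  ]
}}

```text
t: 15.5
tool_pos: [0.53, -0.2546, 0.092]
tool_rot: [3.1, -0.468, 0.001]
contact_force: [-0.1, -0.6, 0.9]
opening: 0.0001
```

{"fn": "step_arm", "kwargs": {
  "moves": [
    [0, 0.001, -0.004, -0.008, 0],
    [0, 0, 0, -0.006, 0],
    [0, 0, 0, 0, 0]
  ]
}}

```text
t: 15.88
tool_pos: [0.5328, -0.2597, 0.0803]
tool_rot: [3.098, -0.467, 0.008]
contact_force: [0.9, -0.1, -0.3]
opening: 0.0002
```

{"fn": "step_arm", "kwargs": {
  "moves": [
    [0, -0.0005, 0, -0.004, 0],
    [0, -0.0005, 0, -0.003, 0],
    [0, -0.0005, 0, -0.003, 0]
  ]
}}

```text
t: 16.25
tool_pos: [0.5321, -0.2601, 0.0712]
tool_rot: [3.097, -0.467, 0.012]
contact_force: [0.9, 3.2, 5.2]
opening: -0.0
```

{"fn": "step_arm", "kwargs": {
  "moves": [
    [0, -0.0005, 0, -0.003, 0],
    [0, -0.0005, 0, -0.003, 0]
  ]
}}

```text
t: 16.5
tool_pos: [0.5335, -0.2596, 0.0683]
tool_rot: [3.099, -0.468, 0.02]
contact_force: [0.7, 4.3, 8.4]
opening: 0.0003
```

{"fn": "step_arm", "kwargs": {
  "moves": [
    [0, -0.0005, 0, -0.004, 0],
    [0, -0.0005, 0, -0.005, 0]
  ]
}}

```text
t: 16.75
tool_pos: [0.5343, -0.2606, 0.0626]
tool_rot: [3.097, -0.466, 0.026]
contact_force: [-0.7, -2.6, 3.8]
opening: 0.0
```

{"fn": "step_arm", "kwargs": {
  "moves": [
    [0, -0.001, 0, -0.004, 0],
    [0, -0.001, 0, -0.004, 0],
    [0, -0.001, 0, -0.004, 0]
  ]
}}

```text
t: 17.12
tool_pos: [0.5343, -0.2609, 0.062]
tool_rot: [3.099, -0.467, 0.029]
contact_force: [-7.0, 6.8, 21.5]
opening: -0.0001
```

{"fn": "step_arm", "kwargs": {
  "moves": [
    [0, 0, 0, 0.03, 0],
    [0, -0.01, 0.01, 0.05, 0],
    [0, -0.01, 0.02, 0.05, 0],
    [0, -0.01, 0.015, 0.04, 0],
    [0, 0, 0, 0, 0],
    [0, 0, 0, 0, 0]
  ]
}}

```text
t: 17.88
tool_pos: [0.5009, -0.2131, 0.2323]
tool_rot: [3.103, -0.469, 0.021]
contact_force: [-0.6, -0.4, -0.9]
opening: -0.0002
```

```bash
python3 look.py 14; python3 pnp.py w14
```

```text
17.875 [ 0.5009 -0.2131  0.2323] -17.2 [ 0.0138  0.0014 -0.9999] [-0.6 -0.4 -0.9]
clip [265.1 221.6] [261 216   9  12  60]
clip [374.5 222.6] [373 217   3  10  14]
((261, 110, 114, 135), ((0.4978505074977875, -0.21181315183639526), (0.11976698040962219, 0.15247924625873566), 72.41463470458984))
((488, 0, 152, 286), ((0.43244943022727966, -0.4819355010986328), (0.3192784786224365, 0.14291483163833618), 0.6689836382865906))
[285.5 142.5] [284.2  139.15] 455 [284.2 139.1] [22.7 23.8]
[288.  226.5] [285.64 222.69] 347 [285.6 222.7] [19.3 21.1]
[349.4 226.7] [346.73 224.52] 366 [346.7 224.5] [19.9 21.5]
[352.5 142.8] [350.55 139.28] 456 [350.6 139.3] [22.7 23.8]
rms 0.24047394834060704 pose [ 0.4992 -0.2118  0.0431 -0.3137  0.0348 -0.0443]
pad z above seat mm a,b,c,d [21.  24.2 27.2 24. ]
```

View pics/l14.png

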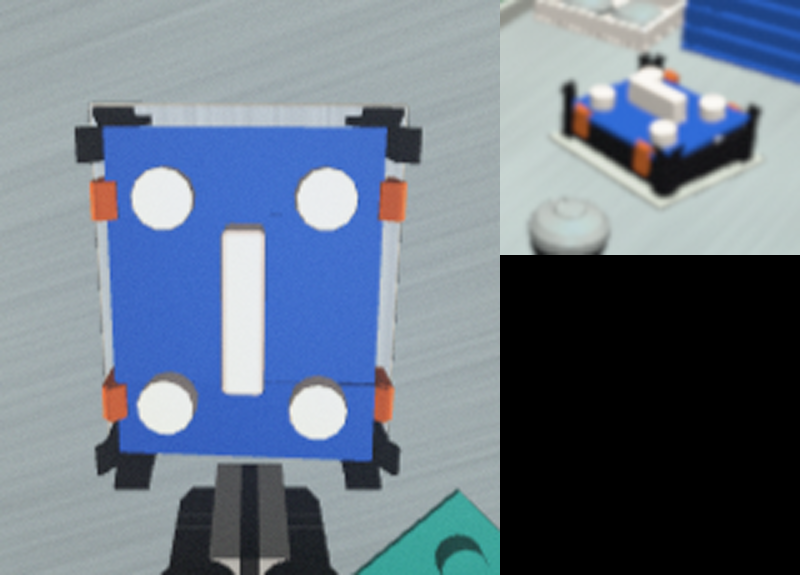

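Orange now overlaps the blue at a and d (top clips). The -x end is still up, b at 24 and c at 27 mm. Press c next at (0.445,-0.230).

{"fn": "step_arm", "kwargs": {
  "moves": [
    [0, -0.028, -0.0085, -0.03, 0],
    [0, -0.028, -0.0085, -0.03, 0],
    [0, 0, 0, -0.04, 0],
    [0, 0, 0, -0.035, 0],
    [0, 0, 0, 0, 0],
    [0, 0, 0, 0, 0]
  ]
}}

```text
t: 18.73
tool_pos: [0.4399, -0.2297, 0.0858]
tool_rot: [-3.103, 0.473, -0.002]
contact_force: [-0.3, -0.4, 0.5]
opening: -0.0003
```

{"fn": "step_arm", "kwargs": {
  "moves": [
    [0, 0.004, 0, -0.006, 0],
    [0, 0, 0, -0.003, 0],
    [0, 0, 0, 0, 0]
  ]
}}

```text
t: 19.1
tool_pos: [0.4464, -0.231, 0.0796]
tool_rot: [-3.106, 0.473, -0.01]
contact_force: [0.5, 0.6, 0.3]
opening: 0.0001
```

{"fn": "step_arm", "kwargs": {
  "moves": [
    [0, 0, 0, -0.004, 0],
    [0, 0, 0, -0.004, 0],
    [0, 0, 0, -0.003, 0]
  ]
}}

```text
t: 19.48
tool_pos: [0.4471, -0.2315, 0.0691]
tool_rot: [3.105, -0.472, 0.013]
contact_force: [-1.1, -0.9, 4.8]
opening: -0.0002
```

{"fn": "step_arm", "kwargs": {
  "moves": [
    [0, -0.001, 0.0005, -0.003, 0],
    [0, -0.001, 0, -0.003, 0]
  ]
}}

```text
t: 19.73
tool_pos: [0.4457, -0.2317, 0.064]
tool_rot: [3.104, -0.472, 0.016]
contact_force: [-0.8, 0.4, 0.9]
opening: 0.0
```

{"fn": "step_arm", "kwargs": {
  "moves": [
    [0, -0.001, 0, -0.004, 0],
    [0, -0.0005, 0, -0.005, 0]
  ]
}}

```text
t: 19.98
tool_pos: [0.4452, -0.2319, 0.0608]
tool_rot: [3.106, -0.472, 0.013]
contact_force: [-18.0, 13.2, 48.9]
opening: 0.0
```

{"fn": "step_arm", "kwargs": {
  "moves": [
    [0, -0.001, 0, -0.004, 0],
    [0, -0.001, 0, -0.005, 0]
  ]
}}

```text
t: 20.23
tool_pos: [0.4451, -0.2319, 0.0609]
tool_rot: [-3.103, 0.471, -0.011]
contact_force: [-13.4, 10.0, 33.9]
opening: 0.0001
```

Pad c went home: it bottomed at 0.061, after the force dropped. Now lift and look.

{"fn": "step_arm", "kwargs": {
  "moves": [
    [0, 0, 0, 0.03, 0],
    [0, 0.015, 0, 0.05, 0],
    [0, 0.02, 0.01, 0.05, 0],
    [0, 0.015, 0.005, 0.04, 0],
    [0, 0, 0, 0, 0],
    [0, 0, 0, 0, 0],
    [0, 0, 0, 0, 0]
  ]
}}

```text
t: 21.1
tool_pos: [0.4931, -0.2145, 0.2314]
tool_rot: [-3.099, 0.472, -0.001]
contact_force: [-0.4, 0.1, 0.7]
opening: 0.0003
```

```bash
python3 look.py 15; python3 pnp.py w15
```

```text
21.1 [ 0.4931 -0.2145  0.2314] -17.31 [-2.0e-04 -6.6e-03 -1.0e+00] [-0.4  0.1  0.7]
clip [256.7 129. ] [254 125   8   8  23]
clip [257.5 135.4] [254 133   9   6  17]
clip [262.9 213.4] [259 207   9  13  65]
clip [373.2 210.9] [372 209   3   5   9]
((258, 101, 116, 133), ((0.49975329637527466, -0.21186619997024536), (0.11800267547369003, 0.14782465994358063), 72.62268829345703))
((490, 0, 150, 279), ((0.43247130513191223, -0.4791608452796936), (0.31817761063575745, 0.1383294314146042), 1.154941201210022))
[282.7 133.3] [281.67 130.6 ] 460 [281.7 130.6] [22.8 23.9]
[285.8 218.6] [284.93 214.83] 345 [284.9 214.8] [19.3 20.9]
[347.7 218.8] [346.03 214.94] 349 [346.  214.9] [19.4 21.1]
[350.7 133.4] [348.59 130.57] 464 [348.6 130.6] [22.9 24. ]
rms 0.0176978171862682 pose [ 0.4993 -0.2116  0.0401 -0.3029 -0.0029  0.0021]
pad z above seat mm a,b,c,d [21.3 21.  20.9 21.2]
```

View pics/l15.png

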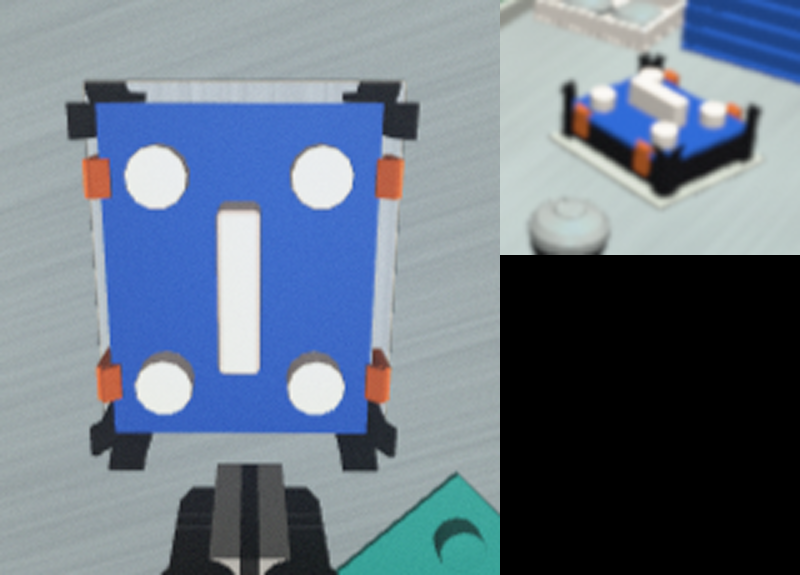

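```bash
python3 - <<'E'
from fit import *
for n,z0 in(("w1",None),("w15",None)):
    im=pickle.load(open(f"pics/{n}.pkl","rb"))
    hsv=cv2.cvtColor(im["color"],cv2.COLOR_RGB2HSV)
    m=cv2.inRange(hsv,(2,140,140),(15,255,255))
    k,l,s,c=cv2.connectedComponentsWithStats(m)
    p=(.4967,-.2125,-.3048)
    for i in range(1,k):
        if s[i,4]<20: continue
        ys,xs=np.where(l==i);W=np.array([ray(im,u,v,.055)[:2] for u,v in zip(xs,ys)])-p[:2]
        C,S=np.cos(p[2]),np.sin(p[2]);L=W@np.array([[C,-S],[S,C]])*1e3
        print(n,c[i].round(1),s[i,4],"x",L[:,0].min().round(1),L[:,0].max().round(1),"y",L[:,1].min().round(1),L[:,1].max().round(1))
im=pickle.load(open("pics/w15.pkl","rb"));overlay(im,(.4967,-.2125,-.3048),"o15",(240,85,400,250),4)
E
python3 - <<'E'
import sys;sys.path.insert(0,".")
import os;os.chdir(".")
from fit import *
from station import ctrl
im,o=shot("s16","scene")
for q in["jar_a"]: print([([round(float(v)) for v in d["bbox"]],round(float(d["p"]),2)) for d in ctrl.spot_in(im,q)])
E
```

```text
w1 [389.6 131. ] 150 x 39.9 54.7 y -65.9 -55.5
w1 [273.8 137.9] 148 x 39.7 54.6 y 55.7 66.1
w1 [389.  212.8] 114 x -51.8 -35.5 y -65.8 -56.5
w1 [282.3 218.8] 119 x -53.1 -35.7 y 55.6 65.9
w15 [258.  130.9] 149 x 39.8 55.0 y 55.9 66.1
w15 [375.4 130.9] 147 x 40.1 54.3 y -65.7 -55.7
w15 [263.  212.8] 117 x -52.7 -35.7 y 56.2 65.9
w15 [370.7 213.3] 117 x -52.2 -36.4 y -65.9 -55.8
[([241, 301, 273, 331], 0.77), ([329, 268, 357, 295], 0.75), ([430, 185, 460, 208], 0.69), ([284, 203, 312, 224], 0.66)]
```

View pics/s16.png

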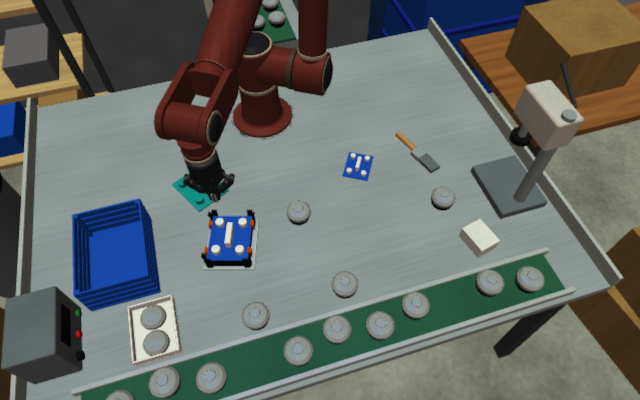

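View pics/o15.png

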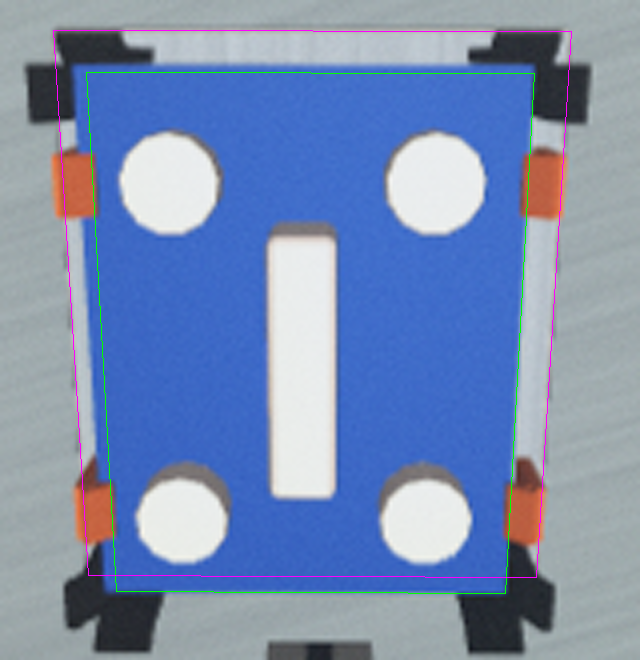

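The clips are back at their rest positions to within about 0.5 mm, all pads are at 21 mm, the jars haven't moved and the gripper is clear. Handing in.

```bash
python3 -c "
from station import ctrl
print(ctrl.finish_job())"
```

```text
the job is handed in; nothing more can be done
None
```

I laid the large blue cover in the case's guides, let it go, and pressed it down corner by corner until it lay fully home. I handed the job in at about 21 s; no verdict was reported.

**Pressing:** I pressed pads a, then d, then c, and never b itself. Pressing a also brought b down. After that first press a and b stood at about 24 mm and c and d at about 31 mm, so one side was down while the other was still up.

**Last checks:**
- **Pads:** all four stood at 20.9–21.3 mm above the rim (home is 21 mm).
- **Clips:** all four overlap the cover's edge and are within about 0.7 mm of where they sat at rest.
- **Alignment:** the cover is within about 3 mm of the case's centre and 0.002 rad of its axis.
- **Surroundings:** the jars show no movement in the scene picture beyond the detector's few pixels of scatter, and the gripper is clear above the case.

**Did not agree fully:**
- The pose fit after the second press was noisier than the others (0.24 px instead of about 0.02). The final one was clean again.
- The cover sits about 2–3 mm off the case centre I measured, mostly along +x. The guides have only 1.5 mm of play, so part of that is calibration error.
- The force on the tool reached about 50 N on the last press, once pad c had bottomed out.

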